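# Index the bench magnifier one hole over the music movement

### The job

The magnifier's swing arm is locked by a spring index pin. Hook your fingertips through the pin's pull ring, lift the pin out of its hole, swing the arm one hole to the side where the music movement lies, and let the pin drop fully home so that the lens stays locked over the movement. Only hook and push the ring, without gripping or forcing it, and leave the movement, the wooden case, the screwdriver and the jar where they are.

Things in the scene. Friction and masses are not known exactly. Their poses are not given: they have to be found in the camera images.
- pivot (a point): Top of the pivot at the centre of the fixed round base plate (314 mm across, 30 mm high), 52 mm above the table. x points through the middle hole, where the arm stands at the start; y left; z up. Five 11 mm holes lie 130 mm from the pivot, at -0.84, -0.42, 0, 0.42 and 0.84 rad from x.
- link (a joint): Angle of the swing arm about the vertical through pivot, rad: 0 in the middle hole (start), growing counter-clockwise from above; neighbouring holes at +0.42 and -0.42. A flat bar 30 mm wide, top 46 mm above the table, with a 30 mm boss (top at 70 mm) round the pin. With the pin up it turns with about 2 N at the ring and stays where it is left.
- plunger (a joint): Lift of the index pin, m: 0 fully home, 0.014 when its round tip clears the plate, 0.024 the upper stop. A spring presses it down with 6 N (home) to 10 N (top). Let go between holes it rides on the plate at 0.014 and snaps in when the arm brings it within about 4 mm of a hole's centre.
- ring_top (a point): Middle of the top bar of the pull ring, on the pin's axis 130 mm from the pivot, 150 mm above the table with the pin home. x points away from the pivot, y along the bar. Upright rigid D ring of 8 mm steel bar, fixed on the pin; opening along x, 60 mm wide, from 4 to 56 mm below this point. Closed fingers tilted 30 to 45 degrees off vertical, pointing outward from the pivot and down, go through it.
- lens (a point): Centre of the round magnifier lens (frame 104 mm across) on the swing arm, 285 mm from the pivot, 124 mm above the table. It is carried by an upright 12 mm stem on the arm, 195 mm from the pivot (65 mm beyond the ring) and 130 mm high.
- movement_mid (a point): Middle of the music movement, 20 mm above the table: dark base plate 60 x 80 mm with brass cylinder and steel comb, 40 mm high, loose. It lies where the lens comes to stand in one of the two holes next to the present one, left or right; an empty wooden case lies at the other.
- case_mid (a point): Middle of an empty open maple case, 62 x 84 x 42 mm, loose on the table, 21 mm above the table. Leave it alone.
- driver: Screwdriver with black handle lying on the table beside the base plate, about 200 mm long. Leave it alone.
- jar: Closed glass jar 60 mm across, 75 mm high, standing beside the base plate; origin at its underside. Leave it alone.
Things that resemble listed ones, but are neither listed nor needed, are in the scene too. Of the things shaped like the part that bears movement_mid, the dark steel one is meant.

How it is judged:
By the outcome, as a careful person would: the job done as asked, in the order asked, and still so for the second after the job is handed in, with the robot touching nothing.
It also fails if it takes over 43 s, if anything falls off the work surface, if the arm or the gripper's body presses on something with over 40 N, if the wrist force passes 120 N, or if a joint passes its speed limit or range.

### The arm

A 6-joint arm with a two-finger parallel gripper is mounted at the origin on the work surface. World frame = base frame: x ahead of the robot, y to its left, z up, the work surface at z = 0. Lengths are in m, angles in rad, forces in N, time in s.
With the tool pointing down it reaches from about 0.25 to 0.775 m from the base axis. Payload 4 kg.
Tool frame: the origin (TCP) lies midway between the tips of the shut fingers; the grasp point (between the pads) lies 19 mm behind it; z points along the fingers, y is the direction in which the jaws open and shut (so a half turn about z gives the same grasp; the last joint's range is limited). The gripper opens to 94 mm and grips with 3 to 60 N. Pads are 16 mm wide; open, the fingers measure 119 mm over their backs; the gripper's body (75 mm by 177 mm) begins 78 mm behind the grasp point.
Start: joints at [-1.257, 0.087, 1.371, -0, 1.684, -0.103], TCP at [0.223, -0.503, 0.184] pointing down, gripper open.
Joint ranges: [-3.1, 3.1], [-0.76, 2.03], [0.27, 2.55], [-1.08, 4.22], [0.17, 2.65], [-2.57, 2.57]. Speed limits (rad/s): [2.79, 2.79, 3.14, 3.14, 3.14, 3.14].

### API

Orientations are given as [roll, pitch, yaw] about the fixed x, y, z axes, in that order (R = Rz(yaw) Ry(pitch) Rx(roll)).
In Python, from bench import get_obs, snapshot, ticket gives the robot as it stands.
- The arm moves only by the shell command python3 -m creep 'ROWS' [OPENING]. ROWS is JSON, a list that holds one entry, the list of rows, each a list of 4 numbers: the shift along the tool's x, y, z in mm, then the turn about the tool's z in degrees. A call has 1 to 8 rows; each row shifts and turns the commanded pose from where the row before left it, along the tool's axes as they then stand; what a row does not reach is not made up. A row lasts 1/8 s, in which the tool goes at most 62.5 mm and 10.7 degrees, less where a joint would pass 70% of its speed; a pose out of reach is approached as far as the arm can. A call with a gripper value outside its range is refused whole. OPENING is the opening, from 0 (shut) to 1 (fully open), set as the call begins (- or left out, the last holds). The fingers move at their own pace and stop on an object; the grip force is fixed at half the most. Time passes only in rows, so rows that do not move let the fingers close. It gives the time, the measured TCP pose, the force and the opening at its end, in the units of the state.
- get_obs(): the state, without advancing time (a new reading comes with each control period).
- snapshot(name): name is "scene" or "top" or "wrist"; returns a dict with "color" (384x512x3 uint8, red, green, blue), "depth" (384x512 float32, m along the optical axis (not along the pixel's ray), 0 where there is no reading), "fx", "fy", "cx", "cy" (pixels), "extrinsics" (4x4, takes a point from world to camera coordinates). Camera axes: x right, y down, z forward; pixel columns grow to the right and rows downward; lengths in m; the calibration is good to about 2 mm. The wrist camera is an equidistant fisheye: a pixel r from the principal point sees the ray r / f radians off the axis. A picture is of the moment at which its call begins.
- ticket.close_job(): hands the job in, once; it reports no verdict.
The state is a dict: "time": time; "joint_positions": joint angles; "qvel": joint speeds; "joint_torque": joint torques, N m; "tool_pos": TCP position; "ee_rot": TCP orientation; "wrist_force": force on the tool from outside, world axes, zero at the start; "wrist_torque": the same for the moment, N m; "width": finger opening in m.
Only numpy, scipy, OpenCV 4.12 (cv2) and the standard library are available. Lean on these libraries where they do the work, as an engineer would, in place of code of your own. Each camera call takes 0.05 s, during which the arm holds its last target. There are 200 camera calls.

## Working session

There is one attempt and no reset: what is moved stays moved. The work goes in short steps, Python scripts to look and compute and a shell command to move; the robot and the scene stay as the last step left them, time stands still between calls to the robot, and variables do not carry over. Pictures are saved under pics/ and viewed, on a budget of 10 in all, crops included, one or two more only if the job needs it, and the job is handed in when it is done.

```bash
mkdir -p pics; ls; python3 - <<'E'
from bench import get_obs,snapshot
import cv2,numpy as np
o=get_obs();print(o)
for n in("scene","top"):
    s=snapshot(n);cv2.imwrite(f"pics/{n}0.png",s["color"][...,::-1]);np.savez(f"{n}0.npz",**s)
    print(n,s["fx"],s["cx"],s["cy"],np.round(s["extrinsics"],3).tolist())
a=cv2.imread("pics/scene0.png");b=cv2.imread("pics/top0.png")
E
```

```text
pics
{'time': 0.0, 'joint_positions': array([-1.25709253e+00,  8.79571512e-02,  1.37222702e+00, -2.98557715e-05,
        1.68356565e+00, -1.03118724e-01]), 'qvel': array([-2.11678890e-04, -5.27191991e-04,  1.39798172e-03, -7.94361736e-04,
       -4.72310597e-05,  1.49494510e-03]), 'joint_torque': array([-1.04257986e-03, -3.40181994e+01, -3.02428615e+01,  7.17528211e-02,
        3.27805371e-02, -1.74672628e-04]), 'tool_pos': array([ 0.22246842, -0.50236721,  0.18271685]), 'ee_rot': array([-3.13944390e+00, -1.92533878e-04,  4.16818986e-01]), 'wrist_force': array([-0.09760686, -0.16604971, -0.18032143]), 'wrist_torque': array([-0.05261088,  0.00390805, -0.00122826]), 'width': 0.09391631644021055}
scene 450.06485916837727 255.27366550616395 186.65589070209165 [[0.867, 0.498, 0.021, -0.579], [0.3, -0.488, -0.82, -0.086], [-0.398, 0.717, -0.573, 1.409], [0.0, 0.0, 0.0, 1.0]]
top 352.49982078904503 262.2376466949003 191.61592377616114 [[0.019, -1.0, -0.007, 0.03], [-0.988, -0.018, -0.151, 0.648], [0.151, 0.01, -0.989, 0.948], [0.0, 0.0, 0.0, 1.0]]
```

View pics/scene0.png

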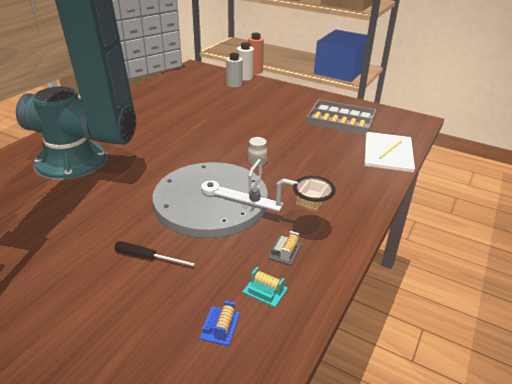

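View pics/top0.png

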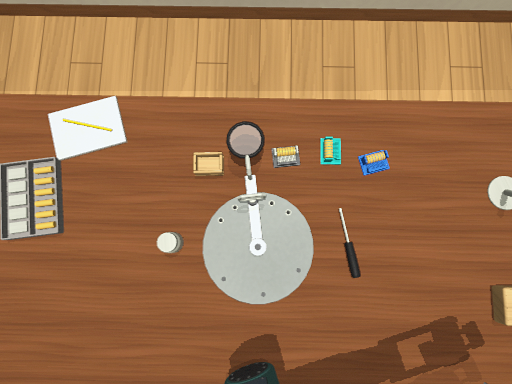

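```bash
cat > h.py <<'E'
import numpy as np,cv2
def cloud(s):
    d=s["depth"];v,u=np.indices(d.shape)
    P=np.stack([(u-s["cx"])/s["fx"]*d,(v-s["cy"])/s["fy"]*d,d],-1)
    E=s["extrinsics"];W=(P-E[:3,3])@E[:3,:3];W[d<=0]=np.nan
    return W
def proj(s,p):
    E=s["extrinsics"];c=E[:3,:3]@np.array(p)+E[:3,3]
    return s["fx"]*c[0]/c[2]+s["cx"],s["fy"]*c[1]/c[2]+s["cy"]
E
python3 - <<'E'
from h import *
t=dict(np.load("top0.npz"));s=dict(np.load("scene0.npz"))
W=cloud(t);z=W[...,2]
def med(u0,u1,v0,v1,zl,zh):
    w=W[v0:v1,u0:u1].reshape(-1,3);w=w[(w[:,2]>zl)&(w[:,2]<zh)]
    return np.round(np.median(w,0),4),np.round((w.min(0)+w.max(0))/2,4),np.round(np.ptp(w,axis=0),3),len(w)
print("plate",med(195,320,185,310,.022,.036))
print("pivot",med(248,268,237,257,.048,.06))
print("ring",med(230,275,188,210,.125,.165))
print("lens",med(222,270,118,162,.11,.135))
print("mov",med(265,305,140,172,.008,.06))
print("case",med(188,228,146,180,.008,.06))
print("jar",med(150,190,228,258,.06,.09)); print("driver",med(330,365,205,282,.005,.04))
w=W[185:212,225:280].reshape(-1,3);w=w[(w[:,2]>.1)&(w[:,2]<.17)]
W2=cloud(s);w2=W2[150:210,235:275].reshape(-1,3);w2=w2[(w2[:,2]>.08)&(w2[:,2]<.17)]
for q in(w,w2):
    q=q[q[:,2]>.135];print(len(q),q.mean(0).round(4),q.min(0).round(3),q.max(0).round(3))
a=cv2.resize(t["color"][110:265,180:400,::-1],None,fx=3.5,fy=3.5,interpolation=cv2.INTER_CUBIC)
cv2.imwrite("pics/crop.png",a)
E
```

```text
plate (array([0.4815, 0.0433, 0.0304]), array([0.4947, 0.0514, 0.0295]), array([0.311, 0.312, 0.013]), 8861)
pivot (array([0.4951, 0.0509, 0.0527]), array([0.4953, 0.0505, 0.0539]), array([0.049, 0.044, 0.012]), 233)
ring (array([0.6224, 0.0691, 0.153 ]), array([0.6219, 0.0694, 0.1445]), array([0.015, 0.072, 0.028]), 95)
lens (array([0.7748, 0.0885, 0.1277]), array([0.7712, 0.0897, 0.1281]), array([0.111, 0.102, 0.013]), 1138)
mov (array([ 0.7616, -0.0259,  0.0265]), array([ 0.7629, -0.0252,  0.0271]), array([0.062, 0.081, 0.038]), 396)
case (array([0.734 , 0.2018, 0.0305]), array([0.7314, 0.2009, 0.0277]), array([0.064, 0.083, 0.039]), 582)
jar (array([0.5013, 0.2958, 0.0752]), array([0.5026, 0.2973, 0.0702]), array([0.051, 0.053, 0.02 ]), 318)
driver (array([ 0.4751, -0.2123,  0.0224]), array([ 0.5103, -0.2046,  0.0178]), array([0.218, 0.097, 0.026]), 433)
91 [0.6224 0.0696 0.1522] [0.615 0.034 0.142] [0.629 0.105 0.158]
73 [0.6262 0.0605 0.1478] [0.617 0.033 0.135] [0.633 0.101 0.154]
```

View pics/crop.png

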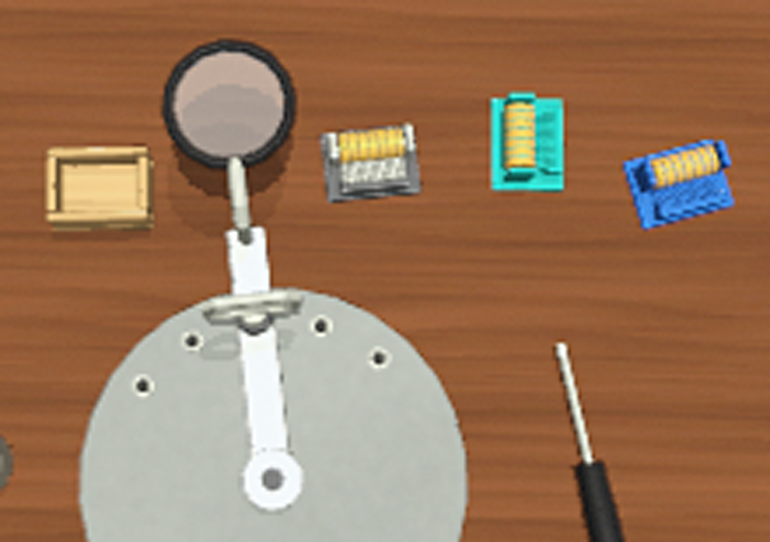

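Crop: dark steel movement at (370,165), full image (286,156). The lookalikes are teal at (527,142) and blue at (680,185), and the case is at (100,188). The dark one is meant, and it lies where the lens stands at link = -0.42 (clockwise). Now I shut the fingers, go up and move over toward the middle.

```bash
python3 -m creep '[[[38,-29,-17,0],[38,-29,-17,0],[38,-29,-17,0],[38,-29,-17,0],[38,-29,-17,0],[38,-29,-17,0],[38,-29,-17,0],[38,-29,-17,0]]]' 0; python3 -m creep '[[[38,-29,-17,0],[38,-29,-17,0],[38,-29,-17,0],[38,-29,-17,0],[0,0,0,0]]]'; python3 -c "
from bench import get_obs;o=get_obs();print(o['joint_positions'].round(3))"
```

```text
time: 1.1
tool_pos: [0.407, -0.1662, 0.32]
ee_rot: [-3.141, 0.0, 0.417]
wrist_force: [-0.1, -0.7, -0.7]
width: 0.0175
time: 1.72
tool_pos: [0.4999, 0.0022, 0.3879]
ee_rot: [-3.141, -0.0, 0.422]
wrist_force: [-0.4, 0.5, 0.7]
width: 0.0006
[-0.109  0.027  1.029  0.     2.086  1.04 ]
```

```bash
python3 -m creep '[[[50,22,0,0],[50,22,0,0],[50,22,0,0],[50,22,0,0],[50,22,0,0],[50,22,0,0],[50,22,0,0],[0,0,0,0]]]'; python3 -c "
from bench import get_obs;o=get_obs();print(o['joint_positions'].round(3))"
```

```text
time: 2.72
tool_pos: [0.7927, -0.001, 0.3187]
ee_rot: [3.11, -0.072, 0.416]
wrist_force: [1.1, -0.5, -0.4]
width: 0.0002
[-0.076  0.702  0.279  0.007  2.082  1.084]
```

```bash
cat > st.py <<'E'
from bench import get_obs
from scipy.spatial.transform import Rotation as R
import numpy as np
o=get_obs();r=R.from_euler('xyz',o['ee_rot']).as_matrix()
if __name__=="__main__":
    print('q',o['joint_positions'].round(3),'pos',o['tool_pos'].round(4),'tilt',np.degrees(np.arccos(-r[2,2])).round(1))
    print('xt,yt,zt',r.T.round(3).tolist(),'F',o['wrist_force'].round(1))
E
python3 st.py
python3 -m creep '[[[55,24,0,0],[55,24,0,0],[55,24,0,0],[0,0,0,0]]]'; python3 st.py
```

```text
q [-0.076  0.702  0.279  0.007  2.082  1.084] pos [ 0.7927 -0.001   0.3187] tilt 4.5
xt,yt,zt [[0.912, 0.403, 0.072], [0.402, -0.915, 0.032], [0.079, -0.0, -0.997]] F [ 1.1 -0.5 -0.4]
time: 3.22
tool_pos: [0.867, 0.0005, 0.2749]
ee_rot: [3.063, -0.175, 0.423]
wrist_force: [-0.4, -0.7, 0.0]
width: 0.0004
q [-0.07   0.767  0.277  0.014  1.907  1.09 ] pos [8.670e-01 5.000e-04 2.749e-01] tilt 11.0
xt,yt,zt [[0.898, 0.404, 0.174], [0.397, -0.915, 0.077], [0.19, -0.0, -0.982]] F [-0.4 -0.7  0. ]
```

```bash

python3 -m creep '[[[55,24,-10,0],[55,24,-10,0],[55,24,-10,0],[55,24,-10,0],[0,0,0,0]]]'; python3 st.py
```

```text
time: 3.85
tool_pos: [0.9342, 0.0018, 0.2849]
ee_rot: [2.988, -0.333, 0.442]
wrist_force: [1.1, -0.3, -0.5]
width: 0.0005
q [-0.068  0.778  0.274  0.025  1.725  1.094] pos [0.9342 0.0018 0.2849] tilt 20.9
xt,yt,zt [[0.854, 0.405, 0.327], [0.378, -0.915, 0.144], [0.357, -0.0, -0.934]] F [ 1.1 -0.3 -0.5]
```

```bash

python3 -m creep '[[[55,24,0,0],[55,24,0,0],[55,24,0,0],[55,24,0,0],[55,24,0,0],[0,0,0,0]]]'; python3 st.py
```

```text
time: 4.6
tool_pos: [1.0132, 0.003, 0.3036]
ee_rot: [2.886, -0.52, 0.485]
wrist_force: [-0.1, -0.3, 0.3]
width: 0.0002
q [-0.067  0.799  0.274  0.037  1.495  1.096] pos [1.0132 0.003  0.3036] tilt 32.9
xt,yt,zt [[0.767, 0.405, 0.497], [0.34, -0.914, 0.219], [0.543, 0.001, -0.839]] F [-0.1 -0.3  0.3]
```

```bash

python3 -m creep '[[[55,24,0,0],[55,24,0,0],[55,24,0,0],[0,0,0,0]]]'; python3 st.py
```

```text
time: 5.1
tool_pos: [1.0452, 0.0037, 0.3422]
ee_rot: [2.813, -0.632, 0.525]
wrist_force: [0.3, 0.0, -0.0]
width: 0.0004
q [-0.066  0.786  0.274  0.045  1.381  1.095] pos [1.0452 0.0037 0.3422] tilt 40.2
xt,yt,zt [[0.698, 0.405, 0.591], [0.31, -0.914, 0.26], [0.646, 0.001, -0.764]] F [ 0.3  0.  -0. ]
```

```bash

python3 -m creep '[[[0,0,0,8],[0,0,0,8],[0,0,0,8],[-41,-6,-27,0],[-41,-6,-27,0],[0,0,0,0]]]'; python3 st.py
```

```text
time: 5.85
tool_pos: [0.9487, 0.0164, 0.3235]
ee_rot: [-3.137, -0.689, -0.003]
wrist_force: [0.0, 0.4, 0.3]
width: 0.0003
q [-0.058  0.47   0.787  0.042  1.196  1.513] pos [0.9487 0.0164 0.3235] tilt 39.5
xt,yt,zt [[0.772, -0.002, 0.636], [-0.0, -1.0, -0.003], [0.636, 0.003, -0.772]] F [0.  0.4 0.3]
```

Tilt of 39.5° holds. I continue back to above the pivot side.

```bash

python3 -m creep '[[[-41,-7,-27,0],[-41,-7,-27,0],[-41,-7,-27,0],[-41,-7,-27,0],[-41,-7,-27,0],[-41,-7,-27,0],[-41,-7,-27,0],[-41,-7,-27,0]]]'; python3 -m creep '[[[0,0,0,0]]]'; python3 st.py
```

```text
time: 6.85
tool_pos: [0.5638, 0.0718, 0.2869]
ee_rot: [-3.138, -0.704, -0.004]
wrist_force: [-0.8, 0.3, -0.1]
width: 0.0006
time: 6.98
tool_pos: [0.563, 0.0723, 0.287]
ee_rot: [-3.138, -0.705, -0.002]
wrist_force: [0.6, -0.3, -0.0]
width: 0.0003
q [ 0.046 -0.425  1.779 -0.031  1.083  1.622] pos [0.563  0.0723 0.287 ] tilt 40.4
xt,yt,zt [[0.762, -0.002, 0.648], [0.0, -1.0, -0.003], [0.648, 0.002, -0.762]] F [ 0.6 -0.3 -0. ]
```

```bash

python3 -m creep '[[[-21,1,32,0],[-21,1,32,0],[-20,1,33,0],[0,0,0,0]]]'; python3 st.py; python3 - <<'E'
from bench import snapshot
import cv2,numpy as np
s=snapshot("scene");w=snapshot("wrist")
a=cv2.resize(s["color"][100:250,180:340],None,fx=2.5,fy=2.5,interpolation=cv2.INTER_CUBIC)
b=cv2.resize(w["color"],(400,375))
cv2.imwrite("pics/pre.png",np.hstack([a,b])[...,::-1])
E
```

```text
time: 7.48
tool_pos: [0.5787, 0.0686, 0.1662]
ee_rot: [-3.138, -0.694, -0.004]
wrist_force: [-0.3, -0.0, 0.0]
width: 0.0004
q [ 0.034 -0.345  1.96  -0.028  0.833  1.619] pos [0.5787 0.0686 0.1662] tilt 39.8
xt,yt,zt [[0.769, -0.003, 0.639], [-0.002, -1.0, -0.002], [0.639, 0.001, -0.769]] F [-0.3 -0.   0. ]
```

View pics/pre.png

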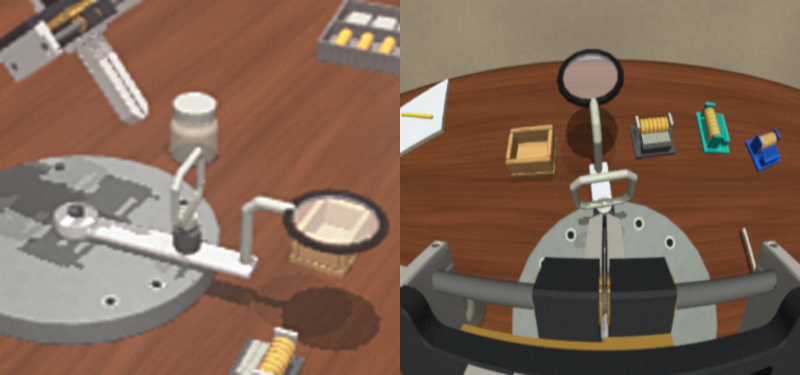

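Scene view: the fingers are behind the ring (tip at (135,115)). Wrist view: the shut tips (603,215) line up with the ring opening (603,190). Now I insert.

```bash

python3 -m creep '[[[6,0,10,0],[0,0,20,0],[0,0,20,0],[0,0,0,0]]]'; python3 -m creep '[[[0,0,15,0],[0,0,15,0],[0,0,15,0],[0,0,0,0]]]';python3 st.py; python3 - <<'E'
from bench import snapshot
import cv2,numpy as np
s=snapshot("scene");w=snapshot("wrist")
a=cv2.resize(s["color"][100:250,180:340],None,fx=2.5,fy=2.5,interpolation=cv2.INTER_CUBIC)
b=cv2.resize(w["color"][130:280,176:336],(400,375))
cv2.imwrite("pics/ins.png",np.hstack([a,b])[...,::-1])
E
```

```text
time: 8.07
tool_pos: [0.6165, 0.0691, 0.1352]
ee_rot: [-3.138, -0.7, -0.003]
wrist_force: [0.2, -0.2, 0.2]
width: 0.0006
time: 8.57
tool_pos: [0.6449, 0.0692, 0.0995]
ee_rot: [-3.138, -0.699, -0.003]
wrist_force: [0.1, -0.1, -0.3]
width: 0.0003
q [ 0.03  -0.124  1.929 -0.029  0.639  1.62 ] pos [0.6449 0.0692 0.0995] tilt 40.0
xt,yt,zt [[0.766, -0.003, 0.643], [-0.001, -1.0, -0.003], [0.643, 0.002, -0.766]] F [ 0.1 -0.1 -0.3]
```

View pics/ins.png

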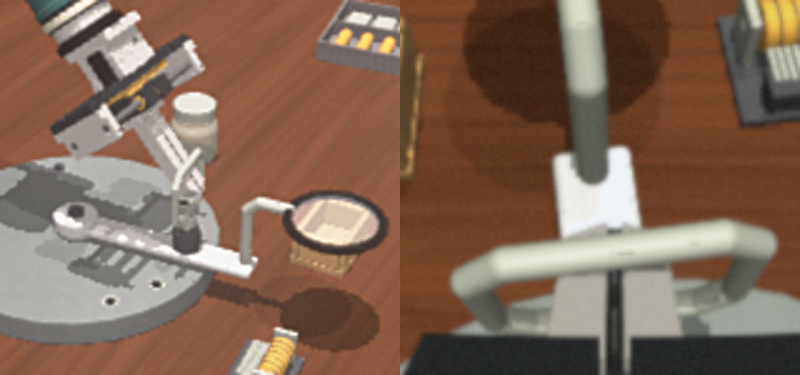

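Scene: the fingers pass under the top bar at (190,170). Wrist: both tips are beneath the bar, about 32 px of free opening to the left and right. Now I lift straight up.

```bash
cat > ring.py <<'E'
from h import *; from bench import snapshot; import sys
t=snapshot("top");W=cloud(t);s=snapshot("scene");W2=cloud(s)
np.savez("s.npz",**s);np.savez("t.npz",**t)
w=W[105:175,200:300].reshape(-1,3);w=w[(w[:,2]>.115)&(w[:,2]<.14)&(np.hypot(w[:,0]-.495,w[:,1]-.051)>.23)]
c=(w.min(0)+w.max(0))/2;print("lens",c.round(4),"angle",np.arctan2(c[1]-.0507,c[0]-.495).round(3))
E
python3 -m creep '[[[3.2,0,-3.8,0],[3.2,0,-3.8,0],[3.2,0,-3.8,0],[0,0,0,0]]]'; python3 -m creep '[[[3.2,0,-3.8,0],[3.2,0,-3.8,0],[0,0,0,0]]]';python3 st.py
```

```text
time: 9.18
tool_pos: [0.6425, 0.0691, 0.1133]
ee_rot: [-3.138, -0.694, -0.003]
wrist_force: [-5.5, -0.5, -8.4]
width: 0.0006
time: 9.55
tool_pos: [0.6425, 0.0691, 0.1233]
ee_rot: [-3.138, -0.694, -0.003]
wrist_force: [-6.4, -0.5, -7.8]
width: 0.0003
q [ 0.03  -0.152  1.9   -0.027  0.7    1.617] pos [0.6425 0.0691 0.1233] tilt 39.8
xt,yt,zt [[0.769, -0.002, 0.64], [-0.001, -1.0, -0.002], [0.64, 0.001, -0.769]] F [-6.4 -0.5 -7.8]
```

```bash
python3 - <<'E'
from h import *; from bench import snapshot
s0=dict(np.load("scene0.npz"));s=snapshot("scene");np.savez("s.npz",**s)
a=.14
for q in(s0,s):
    w=cloud(q).reshape(-1,3)-[.495,.0507,0];rad=w[:,0]*np.cos(a)+w[:,1]*np.sin(a);tan=-w[:,0]*np.sin(a)+w[:,1]*np.cos(a)
    for lo,hi in((-.04,-.018),(.018,.04)):
        m=(abs(rad-.132)<.014)&(tan>lo)&(tan<hi)&(w[:,2]>.08)&(w[:,2]<.2);z=np.sort(w[m,2]);print(m.sum(),z[-6:].round(4))
E
```

```text
74 [0.1504 0.1511 0.1516 0.1531 0.1533 0.1543]
68 [0.1499 0.1503 0.1511 0.1525 0.1526 0.1535]
80 [0.1704 0.1707 0.1709 0.1717 0.1727 0.1736]
52 [0.166  0.1693 0.171  0.1713 0.172  0.1723]
```

Ring top rose about 19 mm, so the pin is clear of the plate (14 mm needed, stop at 24 mm). I swing toward -y along the arc.

```bash
cat > ang.py <<'E'
from h import *; from bench import snapshot
s0=dict(np.load("scene0.npz"));s=snapshot("scene");np.savez("s.npz",**s);t=snapshot("top");np.savez("t.npz",**t)
W=cloud(t).reshape(-1,3)-[.495,.0507,0];r=np.hypot(W[:,0],W[:,1])
m=(W[:,2]>.112)&(W[:,2]<.14)&(r>.235)&(r<.345)&(abs(W[:,1])<.2);w=W[m];c=(w.min(0)+w.max(0))/2
a=np.arctan2(c[1],c[0]);print("lens n",m.sum(),c.round(4),"angle",a.round(4),"link~",(a-.139).round(3))
w=cloud(s).reshape(-1,3)-[.495,.0507,0];rad=w[:,0]*np.cos(a)+w[:,1]*np.sin(a);tan=-w[:,0]*np.sin(a)+w[:,1]*np.cos(a)
for lo,hi in((-.04,-.018),(.018,.04)):
    m=(abs(rad-.132)<.014)&(tan>lo)&(tan<hi)&(w[:,2]>.08)&(w[:,2]<.185);z=np.sort(w[m,2]);print("ring top",m.sum(),z[-6:].round(4))
E
python3 -m creep '[[[0.25,4.5,0.2,0],[0.25,4.5,0.2,0],[0.25,4.5,0.2,0],[0.25,4.5,0.2,0],[-0.25,4.5,-0.2,0],[-0.25,4.5,-0.2,0],[-0.25,4.5,-0.2,0],[-0.25,4.5,-0.2,0]]]';python3 st.py; python3 ang.py
```

```text
time: 10.6
tool_pos: [0.6421, 0.0339, 0.1227]
ee_rot: [-3.135, -0.693, -0.005]
wrist_force: [-10.7, 3.6, -7.8]
width: 0.0003
q [-0.059 -0.163  1.91   0.064  0.704  1.48 ] pos [0.6421 0.0339 0.1227] tilt 39.7
xt,yt,zt [[0.769, -0.004, 0.639], [-0.001, -1.0, -0.005], [0.639, 0.003, -0.769]] F [-10.7   3.6  -7.8]
lens n 1115 [ 0.2812 -0.0423  0.1284] angle -0.1492 link~ -0.288
ring top 82 [0.17   0.1704 0.1709 0.172  0.1722 0.1729]
ring top 80 [0.1687 0.1692 0.1696 0.1697 0.1712 0.1721]
```

Ring is carried along with no slip (link about -0.288). The rest is about 17 mm.

```bash

python3 -m creep '[[[-0.6,4,-0.5,0],[-0.7,4,-0.6,0],[-0.7,4,-0.6,0],[-0.7,4,-0.6,0],[0,0,0,0]]]';python3 st.py; python3 ang.py
```

```text
time: 11.32
tool_pos: [0.6376, 0.0182, 0.1216]
ee_rot: [-3.135, -0.691, -0.005]
wrist_force: [-13.4, 3.7, -8.5]
width: 0.0002
q [-0.1   -0.174  1.92   0.104  0.71   1.419] pos [0.6376 0.0182 0.1216] tilt 39.6
xt,yt,zt [[0.771, -0.004, 0.637], [-0.0, -1.0, -0.005], [0.637, 0.004, -0.771]] F [-13.4   3.7  -8.5]
lens n 1122 [ 0.2733 -0.0757  0.1273] angle -0.2702 link~ -0.409
ring top 86 [0.1679 0.1683 0.1688 0.1697 0.1711 0.1715]
ring top 83 [0.1684 0.1691 0.1692 0.1698 0.1707 0.1722]
```

```bash

python3 -m creep '[[[-2.5,0.3,3.1,0],[-2.5,0.3,3.1,0],[-2.5,0.3,3.1,0],[-2.5,0.3,3.1,0],[-2.5,0,3.1,0],[-2.5,0,3.1,0],[0,0,0,0]]]';python3 st.py; python3 ang.py
```

```text
time: 12.3
tool_pos: [0.6402, 0.017, 0.1008]
ee_rot: [-3.136, -0.697, -0.004]
wrist_force: [-9.5, 4.3, -6.5]
width: 0.0005
q [-0.102 -0.15   1.947  0.113  0.653  1.405] pos [0.6402 0.017  0.1008] tilt 40.0
xt,yt,zt [[0.767, -0.003, 0.642], [-0.0, -1.0, -0.004], [0.642, 0.003, -0.767]] F [-9.5  4.3 -6.5]
lens n 1116 [ 0.273  -0.0757  0.1279] angle -0.2704 link~ -0.409
ring top 83 [0.151  0.1514 0.1522 0.1529 0.1531 0.154 ]
ring top 82 [0.152  0.1522 0.1526 0.1531 0.1536 0.154 ]
```

```bash

python3 -m creep '[[[-1.9,0,2.3,0],[-1.9,0,2.3,0],[-1.3,0,1.6,0],[0,0,0,0]]]';python3 st.py; python3 ang.py
```

```text
time: 12.9
tool_pos: [0.6434, 0.016, 0.0969]
ee_rot: [-3.138, -0.706, -0.004]
wrist_force: [-7.4, 1.6, -3.9]
width: 0.0003
q [-0.103 -0.141  1.953  0.116  0.63   1.402] pos [0.6434 0.016  0.0969] tilt 40.5
xt,yt,zt [[0.761, -0.003, 0.649], [-0.001, -1.0, -0.003], [0.649, 0.001, -0.761]] F [-7.4  1.6 -3.9]
lens n 1120 [ 0.273  -0.0757  0.1277] angle -0.2704 link~ -0.409
ring top 85 [0.152  0.152  0.1522 0.1532 0.1534 0.1621]
ring top 82 [0.1519 0.1521 0.1525 0.1528 0.154  0.1547]
```

```bash

python3 -m creep '[[[-3,0,0,0],[-3,0,0,0],[0,0,0,0]]]';python3 st.py; python3 ang.py
```

```text
time: 13.38
tool_pos: [0.6396, 0.0154, 0.0936]
ee_rot: [-3.139, -0.708, -0.003]
wrist_force: [-0.6, 0.6, 1.1]
width: 0.0005
q [-0.104 -0.147  1.966  0.117  0.621  1.398] pos [0.6396 0.0154 0.0936] tilt 40.5
xt,yt,zt [[0.76, -0.002, 0.65], [-0.002, -1.0, -0.002], [0.65, 0.0, -0.76]] F [-0.6  0.6  1.1]
lens n 1120 [ 0.2725 -0.0757  0.1282] angle -0.2711 link~ -0.41
ring top 86 [0.1513 0.1514 0.1525 0.1526 0.1535 0.1539]
ring top 84 [0.15   0.1504 0.151  0.1519 0.153  0.1531]
```

Contact free, and ring top is back at the home height. I withdraw along the finger axis, then up.

```bash

python3 -m creep '[[[0,0,-12,0],[0,0,-20,0],[0,0,-20,0],[0,0,-20,0],[0,0,-20,0],[0,0,-20,0],[0,0,0,0]]]';python3 st.py; python3 -m creep '[[[0,0,-30,0],[0,0,-40,0],[0,0,-40,0],[0,0,-40,0],[0,0,0,0],[0,0,0,0]]]'; python3 ang.py; python3 - <<'E'
from h import *
s=dict(np.load("s.npz"));t=dict(np.load("t.npz"))
a=cv2.resize(s["color"][120:270,180:340],None,fx=2.5,fy=2.5,interpolation=cv2.INTER_CUBIC)
b=cv2.resize(t["color"][110:279,180:360],(400,375),interpolation=cv2.INTER_CUBIC)
cv2.imwrite("pics/end.png",np.hstack([a,b])[...,::-1])
W=cloud(t)
for n,(u0,u1,v0,v1,l,h) in dict(case=(188,228,146,180,.008,.06),jar=(150,190,228,258,.06,.09),driver=(330,365,205,282,.005,.04),mov=(265,305,140,172,.008,.06)).items():
    w=W[v0:v1,u0:u1].reshape(-1,3);w=w[(w[:,2]>l)&(w[:,2]<h)];print(n,((w.min(0)+w.max(0))/2).round(4))
E
```

```text
time: 14.35
tool_pos: [0.5656, 0.0157, 0.1786]
ee_rot: [-3.139, -0.706, -0.003]
wrist_force: [0.6, 0.2, -0.0]
width: 0.0005
q [-0.128 -0.413  1.986  0.11   0.869  1.405] pos [0.5656 0.0157 0.1786] tilt 40.4
xt,yt,zt [[0.761, -0.002, 0.649], [-0.001, -1.0, -0.002], [0.649, 0.001, -0.761]] F [ 0.6  0.2 -0. ]
time: 15.1
tool_pos: [0.4683, 0.0156, 0.2882]
ee_rot: [-3.137, -0.698, -0.004]
wrist_force: [0.8, -0.4, 0.1]
width: 0.0007
lens n 1119 [ 0.2724 -0.0758  0.1285] angle -0.2713 link~ -0.41
ring top 85 [0.1513 0.1513 0.1513 0.1522 0.1522 0.1528]
ring top 80 [0.1505 0.1518 0.1523 0.1535 0.1537 0.1545]
case [0.7318 0.2008 0.0273]
jar [0.5025 0.2976 0.0702]
driver [ 0.5073 -0.2034  0.0186]
mov [ 0.7467 -0.0269  0.018 ]
```

View pics/end.png

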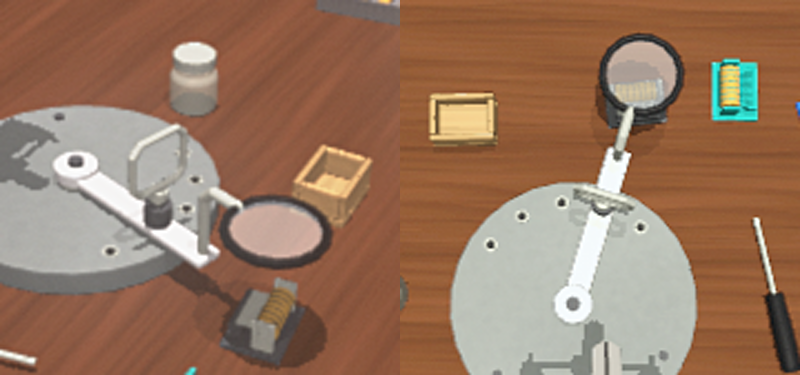

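```bash
python3 -c "
from bench import ticket;print(ticket.close_job())"
```

```text
the job is handed in; nothing more can be done
None
```

The magnifier arm is now one hole clockwise (robot's right), with the lens over the dark steel movement, and the job is handed in. I hooked the closed fingers, tilted about 40°, under the ring's top bar. I lifted the pin about 19 mm, swung the arm across, lowered the pin and backed out, finishing at 15.1 s.

**Last checks**
- **Arm and pin:** the link reads about -0.41 rad against -0.42 nominal, about 1.3 mm at the ring and within camera error. The ring top is back at its starting height to within about 1 mm, so the pin is home. In the last picture one free hole shows on the right and three on the left, as expected.
- **Robot:** the wrist force is about 0 and the fingers are clear of everything. The highest wrist force I read was about 16 N.
- **Case and jar:** both read unchanged to within 1 mm.
- **Screwdriver:** its midpoint reads 3 mm off, probably noise at the thin blade tip, since the robot never went near it.
- **Movement:** its reading shifted by about 16 mm, but the lens now hides part of it from the top camera, so that number can't confirm its position. The scene picture shows it lying upright under the lens, and nothing touched it.

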